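# Find the tower with the missing screw by feel

## Robot

A 6-joint arm with a two-finger parallel gripper is mounted at the origin on the work surface. World frame = base frame: x ahead of the robot, y to its left, z up, the work surface at z = 0. Lengths are in mm, angles in rad, forces in N, time in s.
With the tool pointing down it reaches from about 400 to 825 mm from the base axis. Payload 7 kg.
Tool frame: the origin (TCP) lies at the very end of the fingers, on their centre line; the grasp point (between the pads) lies 19 mm behind it; z points along the fingers, y is the direction in which the jaws open and shut (so a half turn about z gives the same grasp; the last joint's range is limited). The gripper opens to 88 mm and grips with 3 to 60 N. Pads are 19 mm wide; open, the fingers measure 130 mm over their backs; the gripper's body (78 mm by 193 mm) begins 47 mm behind the grasp point.
Start: joints at [-1.023, 0.359, 0.012, 0, -1.224, -0.288], TCP at [173.373, -652.332, 226.561] pointing down, gripper open.
Joint ranges: [-3.07, 3.07], [-1.43, 2.12], [-1.02, 1.25], [-3.03, 1.67], [-3.05, -0], [-3.03, 3.03]. Speed limits (rad/s): [2.39, 2.39, 3.01, 3.14, 3.14, 3.14].

## Interface

Orientations are given as a unit quaternion [x, y, z, w].
In Python, from plant import bot gives the robot as it stands. Calls block until the motion is done:
- bot.move_ptp(position, orientation): joint-space move of the TCP to a pose.
- bot.line_to(position, velocity=150, ori=None): straight line of the TCP; ori=None keeps the orientation; velocity is the mean speed in mm/s.
- bot.move_joints(angles): joint-space move.
- bot.move_gripper(opening, force=None): finger opening in mm; force is the grip in N (None keeps the last); returns when the fingers have stopped.
- bot.pause(seconds).
- bot.solve_ik(position, orientation): joint angles nearest the present ones, or None.
- bot.read_state(): the state.
- bot.camera(name): name is "scene" or "top"; returns the picture (384x512x3 uint8, red, green, blue); there is no depth.
- bot.get_calibration(name): a dict with "fx", "fy", "cx", "cy" (pixels), "view" (4x4, takes a point from world to camera coordinates). Camera axes: x right, y up, looking along -z (the intrinsics and any distortion apply to the point x, -y, -z); pixel columns grow to the right and rows downward; lengths in mm; the calibration is good to about 2 mm. A picture is of the moment at which its call begins. get_calibration takes no time and is no camera call.
A pose or a line that the arm cannot do raises bot.Unreachable and nothing moves.
- bot.close_job(): hands the job in, once; it reports no verdict.
The state is a dict: "t": time; "joint_pos": joint angles; "qvel": joint speeds; "tau": joint torques, N m; "tcp_pos": TCP position; "eef_rot": TCP orientation; "contact_force": force on the tool from outside, world axes, zero at the start; "moment": the same for the moment, N m; "width": finger opening in mm.
Only numpy, scipy, OpenCV 4.12 (cv2) and the standard library are available. Lean on these libraries where they do the work, as an engineer would, in place of code of your own. Each camera call takes 0.05 s, during which the arm holds its last target.

## Task

Three of the four black screw towers at the corners of the heatsink already hold a captive screw deep inside, out of sight; in one it was forgotten. Take the orange-handled feeler pin from its blue stand, feel down the towers with it until you find the one in which it goes all the way to the bottom, and leave the pin standing in that one, fully down, to flag it for rework. Keep hold of the pin until then: never let go of it in a tower before it is fully down at the bottom of the empty one, and do not disturb the loose things on the bench.

Things in the scene. Friction and masses are not known exactly. Their poses are not given: they have to be found in the camera images.
- pin: feeler pin, standing upright in its stand at the start: steel shank 6 mm in diameter and 85 mm long with a tapered point, then an orange round handle 18 mm in diameter from 85 to 135 mm above the tip; about 50 g. Origin at the tip, z axis up along the pin to the handle
- stand: blue block 56 x 56 x 45 mm, fixed, with a vertical 9 mm hole 40 mm deep in the middle of its top in which the pin stands; origin at the centre of the underside
- board: green server board on a steel carrier, 200 x 170 mm, 8 mm thick, fixed to the bench, with an aluminium finned heatsink in the middle (fins to 72 mm height) and four black screw towers at the heatsink's corners; origin at the centre of the underside, z up
- tower0 (a point): centre of the mouth of one black screw tower, at its top, 78 mm above the bench: a vertical tube 22 mm outside, 10 mm bore, at (-44, -34) mm on the board. The bore is 60 mm deep when it is empty; where a captive screw sits inside, the screw's head lies 26 to 38 mm below the mouth. Nothing but feeling tells which
- tower1 (a point): centre of the mouth of one black screw tower, at its top, 78 mm above the bench: a vertical tube 22 mm outside, 10 mm bore, at (-44, 34) mm on the board. The bore is 60 mm deep when it is empty; where a captive screw sits inside, the screw's head lies 26 to 38 mm below the mouth. Nothing but feeling tells which
- tower2 (a point): centre of the mouth of one black screw tower, at its top, 78 mm above the bench: a vertical tube 22 mm outside, 10 mm bore, at (44, -34) mm on the board. The bore is 60 mm deep when it is empty; where a captive screw sits inside, the screw's head lies 26 to 38 mm below the mouth. Nothing but feeling tells which
- tower3 (a point): centre of the mouth of one black screw tower, at its top, 78 mm above the bench: a vertical tube 22 mm outside, 10 mm bore, at (44, 34) mm on the board. The bore is 60 mm deep when it is empty; where a captive screw sits inside, the screw's head lies 26 to 38 mm below the mouth. Nothing but feeling tells which
- screw_bin: small yellow open bin of screws, 75 x 65 x 40 mm, fixed; bystander; origin at the centre of the underside
- driver: red-handled screwdriver, 190 mm, lying; loose bystander, leave alone; origin at its underside
- tape: yellow ring of 90 mm diameter, 20 mm high, lying flat; loose bystander, leave alone; origin at its underside
- fan: black square fan, 80 x 80 x 25 mm; loose bystander, leave alone; origin at its underside
- jar: jar 50 mm in diameter, 60 mm high; loose bystander, leave alone; origin at its underside
- wrench: steel wrench, 150 mm, lying; loose bystander, leave alone; origin at its underside
- memory: green memory module, 133 x 31 x 5 mm, lying flat; loose bystander, leave alone; origin at its underside

How it is judged:
By the outcome, as a careful person would: the job done as asked, in the order asked, and still so for the second after the job is handed in, with the robot touching nothing.
It also fails if it takes over 54 s, if anything falls off the work surface, if the arm or the gripper's body presses on something with over 40 N, if the wrist force passes 120 N, or if a joint passes its speed limit or range.

## Working session

There is one attempt and no reset: what is moved stays moved. The work goes in short steps, each a Python script; the robot and the scene stay as the last script left them, time stands still between calls to the robot, and variables do not carry over. Pictures are saved under pics/ and viewed, and the job is handed in when it is done.

```bash
ls; mkdir -p pics; python3 - <<'E'
from plant import bot
import cv2
for n in("scene","top"):
    im=bot.camera(n); cv2.imwrite(f"pics/{n}0.png",im[:,:,::-1]); c=bot.get_calibration(n); print(n,c)
s=bot.read_state(); print({k:s[k] for k in("t","tcp_pos","eef_rot","contact_force","width")})
E
```

```text
pics
scene {'fx': 444.4117509194252, 'fy': 444.4117509194252, 'cx': 257.9859720734491, 'cy': 196.8536994018103, 'view': array([[-5.28017699e-01,  8.49194495e-01,  8.12523539e-03,
         2.91743381e+02],
       [-5.15665177e-01, -3.28206249e-01,  7.91435457e-01,
         2.35527437e+02],
       [ 6.74749386e-01,  4.13702028e-01,  6.11198738e-01,
        -1.47100960e+03],
       [ 0.00000000e+00,  0.00000000e+00,  0.00000000e+00,
         1.00000000e+00]])}
top {'fx': 464.1244281098245, 'fy': 464.1244281098245, 'cx': 255.56846262242811, 'cy': 192.24135632846625, 'view': array([[ 1.42327209e-02, -9.99862065e-01,  8.56035577e-03,
        -1.73707833e+01],
       [ 9.96544266e-01,  1.48851314e-02,  8.17187791e-02,
        -5.66002176e+02],
       [-8.18349293e-02,  7.36769289e-03,  9.96618664e-01,
        -1.18661615e+03],
       [ 0.00000000e+00,  0.00000000e+00,  0.00000000e+00,
         1.00000000e+00]])}
{'t': 0.1, 'tcp_pos': array([ 173.22498552, -651.94018871,  225.72931326]), 'eef_rot': array([-1.29462407e-01,  9.91584041e-01,  7.36558741e-04, -1.79017120e-04]), 'contact_force': array([-0.56573896, -0.17383008, -0.08823964]), 'width': 87.50991877730583}
```

View pics/scene0.png

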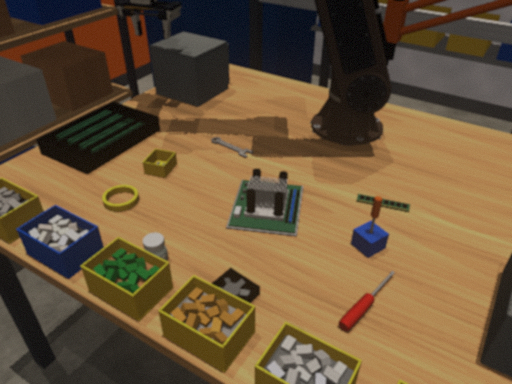

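View pics/top0.png

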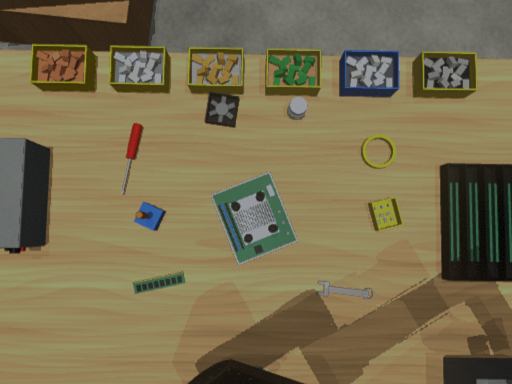

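The top view shows the pin handle near (141,214), the stand near (150,216), and the board near (255,218) with four dark towers around the heatsink. Next I zoom in for sub-pixel measurement.

```bash
cat > h.py <<'E'
import numpy as np, cv2
def ray(c,u,v):
    V=np.array(c["view"]);R=V[:3,:3];t=V[:3,3]
    d=np.array([(u-c["cx"])/c["fx"],-(v-c["cy"])/c["fy"],-1.]);return -R.T@t,R.T@d
def onz(c,u,v,z):
    o,d=ray(c,u,v);return o+d*(z-o[2])/d[2]
def proj(c,p):
    q=np.array(c["view"])@np.r_[p,1];return np.array([c["fx"]*q[0]/-q[2]+c["cx"],c["fy"]*-q[1]/-q[2]+c["cy"]])
E
python3 - <<'E'
import cv2
t=cv2.imread("pics/top0.png");s=cv2.imread("pics/scene0.png")
cv2.imwrite("pics/ztop.png",cv2.resize(t[160:275,200:310],None,fx=5,fy=5,interpolation=cv2.INTER_CUBIC))
cv2.imwrite("pics/zst.png",cv2.resize(t[190:240,120:180],None,fx=8,fy=8,interpolation=cv2.INTER_CUBIC))
cv2.imwrite("pics/zsc.png",cv2.resize(s[160:240,225:310],None,fx=7,fy=7,interpolation=cv2.INTER_CUBIC))
cv2.imwrite("pics/zsp.png",cv2.resize(s[185:265,340:400],None,fx=7,fy=7,interpolation=cv2.INTER_CUBIC))
E
```

```text
(no output)
```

View pics/ztop.png

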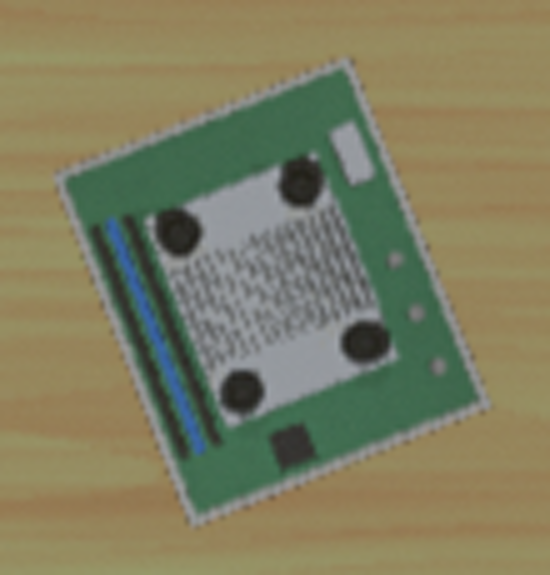

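View pics/zst.png

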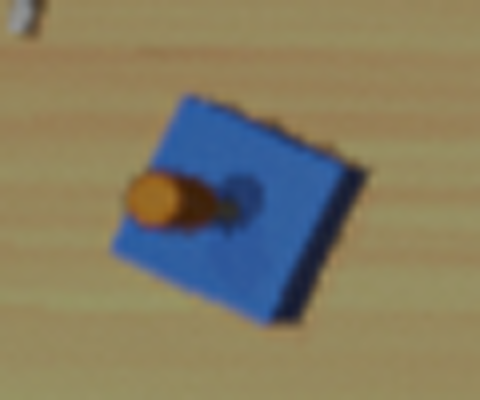

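View pics/zsc.png

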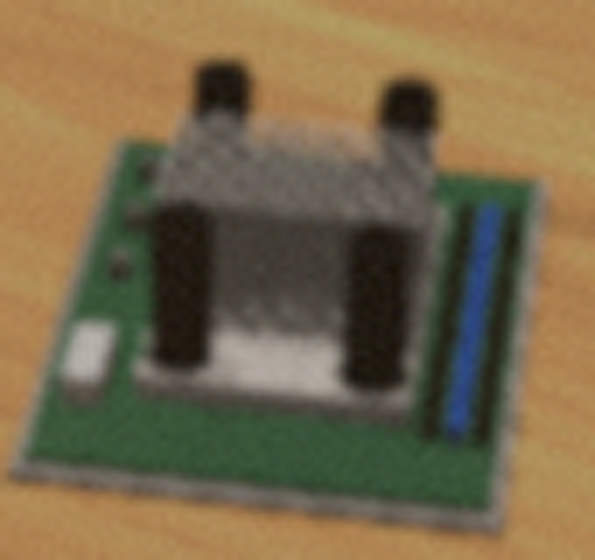

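View pics/zsp.png

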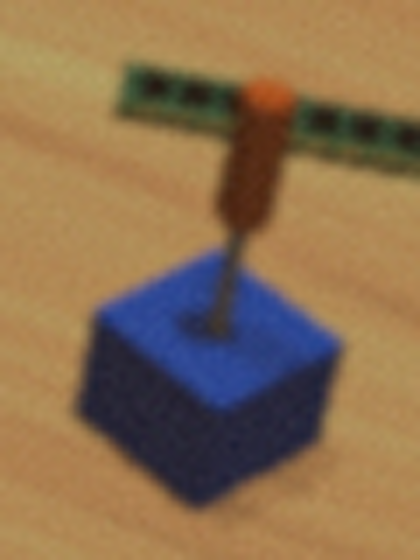

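```bash
python3 - <<'E'
from plant import bot
from h import *
c=bot.get_calibration("top");cs=bot.get_calibration("scene")
np.set_printoptions(precision=2,suppress=True)
im=cv2.imread("pics/top0.png");K=8
x0,y0,x1,y1=200,160,310,275
z=cv2.resize(im[y0:y1,x0:x1],None,fx=K,fy=K,interpolation=cv2.INTER_CUBIC)
g=z.max(2)
cen=[(235.5,206),(260,196),(273,228),(248,238)]
P=[]
for u,v in cen:
    m=np.zeros_like(g);cv2.circle(m,(int((u-x0)*K),int((v-y0)*K)),int(8*K),255,-1)
    b=((g<85)&(m>0)).astype(np.uint8);b=cv2.morphologyEx(b,cv2.MORPH_OPEN,cv2.getStructuringElement(2,(31,31)))
    n,l,st,ce=cv2.connectedComponentsWithStats(b)
    i=1+np.argmin([np.hypot(*(ce[j]-((u-x0+.5)*K,(v-y0+.5)*K))) for j in range(1,n)])
    a=(ce[i]+.5)/K-.5+[x0,y0]
    p=onz(c,*a,78);P.append(p)
    base=proj(c,np.r_[p[:2],14])
    print(a,st[i]/K,p,"base px",base)
P=np.array(P)[:,:2]
print([np.linalg.norm(P[i]-P[(i+1)%4]) for i in range(4)],P.mean(0))
# board corners top z=8
m=cv2.inRange(cv2.cvtColor(z,cv2.COLOR_BGR2HSV),(55,50,40),(90,255,255))
cn=max(cv2.findContours(cv2.morphologyEx(m,cv2.MORPH_CLOSE,np.ones((41,41))),0,1)[0],key=cv2.contourArea)
r=cv2.minAreaRect(cn);a=(np.array(r[0])+.5)/K-.5+[x0,y0];print("board",a,np.array(r[1])/K,r[2],onz(c,*a,8))
# pin handle top
print("pin top",onz(c,138.7,214.6,140)); 
sc=lambda u,v:(340+(u+.5)/7-.5,185+(v+.5)/7-.5)
print("scene top centre",onz(cs,*sc(269,97),140),"shank at stand",onz(cs,*sc(219,330),45))
print("shank top view",onz(c,120+(232)/8-.5,190+208/8-.5,45))
# stand top corners
h=cv2.cvtColor(im,cv2.COLOR_BGR2HSV);b=cv2.inRange(h,(100,150,120),(125,255,255));b[:,185:]=0;b[:190]=0
cn=max(cv2.findContours(b,0,1)[0],key=cv2.contourArea);r=cv2.minAreaRect(cn);print("stand",r,onz(c,*r[0],45),[onz(c,*q,45)[:2] for q in cv2.boxPoints(r)])
E
```

```text
[235.05 205.8 ] [ 31.25  41.38   9.     9.88 540.  ] [527.19  41.73  78.  ] base px [235.91 207.08]
[259.79 195.82] [ 56.    31.12   8.75  10.25 558.12] [552.94 -19.34  78.  ] base px [259.36 197.62]
[272.78 227.89] [ 68.5   64.38   9.62   8.25 504.5 ] [473.86 -52.54  78.  ] base px [271.67 228.02]
[247.91 237.92] [ 44.38  74.25   8.25   8.5  443.38] [448.3    8.58  78.  ] base px [248.11 237.52]
[np.float64(66.27325000230834), np.float64(85.7599361517531), np.float64(66.24850332116696), np.float64(85.57162513521702)] [500.57  -5.39]
board [253.67 217.71] [72.08 60.92] 68.08513641357422 [500.23  -5.19   8.  ]
pin top [500.03 264.46 140.  ]
scene top centre [507.87 267.33 140.  ] shank at stand [506.43 267.35  45.  ]
shank top view [500.97 262.59  45.  ]
stand ((148.00001525878906, 215.50003051757812), (21.0190372467041, 21.466251373291016), 26.56505012512207) [500.95 263.86  45.  ] [array([487.99, 299.46]), array([537.21, 276.77]), array([513.94, 228.17]), array([464.87, 251.  ])]
```

```bash
python3 - <<'E'
from plant import bot
from h import *
np.set_printoptions(precision=1,suppress=True)
cs=bot.get_calibration("scene");c=bot.get_calibration("top")
sc=lambda u,v:(225+(u+.5)/7-.5,160+(v+.5)/7-.5)
for q in[(222,77),(410,97),(185,216),(377,238)]: print(onz(cs,*sc(*q),78)[:2])
# board corners in scene (z~8 top): 
for q in[(122,142),(548,183),(500,515),(15,468)]: print("b",onz(cs,*sc(*q),8)[:2])
t=lambda u,v:(200+(u+.5)/5-.5,160+(v+.5)/5-.5)
for q in[(195,522),(60,178),(346,62),(486,403)]: print("bt",onz(c,*t(*q),8)[:2])
E
```

```text
[480.3 -50.7]
[454.9  12.6]
[557.7 -17. ]
[533.5  44. ]
b [ 451.9 -113.8]
b [386.8  38.3]
b [563.  111.2]
b [630.4 -39.2]
bt [379.2  32.3]
bt [557.9 106.6]
bt [621.8 -43.5]
bt [ 443. -119.]
```

```bash
python3 - <<'E'
from plant import bot
from h import *
np.set_printoptions(precision=2,suppress=True)
D=[0,1,0,0]
print(bot.solve_ik([504,265,220],D),bot.solve_ik([500,-5,220],D))
bot.move_gripper(50)
bot.move_ptp([504,265,220],D)
bot.line_to([504,265,101],velocity=120)
for n in("scene","top"): cv2.imwrite(f"pics/{n}1.png",bot.camera(n)[:,:,::-1])
s=bot.read_state();print(s["t"],s["tcp_pos"],s["contact_force"],s["width"])
a=cv2.imread("pics/top1.png")[180:260,100:200];b=cv2.imread("pics/scene1.png")[150:260,310:440]
a=cv2.resize(a,(500,400),interpolation=2);b=cv2.resize(b,(473,400),interpolation=2)[:,:300+0+0] if 0 else cv2.resize(b,(300,254),interpolation=2)
o=np.zeros((400,800,3),np.uint8);o[:,:500]=a;o[:254,500:]=b;cv2.imwrite("pics/z1.png",o)
E
```

```text
[ 0.83  0.19 -0.24  0.   -1.15 -2.4 ] [ 0.38  0.07 -0.37  0.   -1.12 -1.95]
5.5667 [504.42 265.38 101.86] [0.97 0.76 0.74] 50.12743941762099
```

View pics/z1.png

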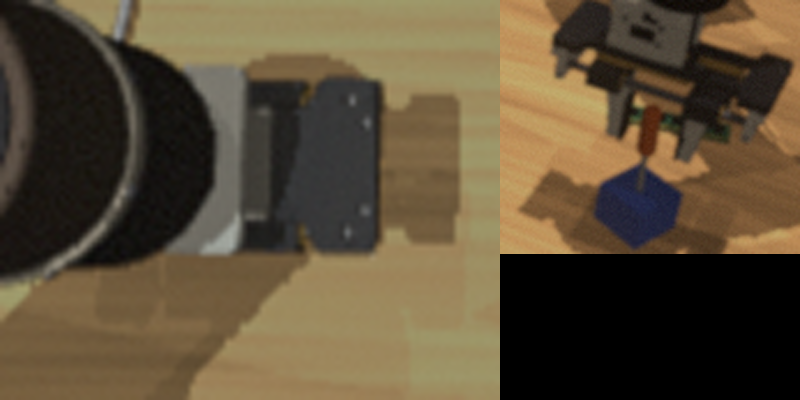

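```bash
python3 - <<'E'
from plant import bot
from h import *
b=cv2.imread("pics/scene1.png")[150:260,315:425]
z=cv2.resize(b,None,fx=5.4,fy=5.4,interpolation=2)
cs=bot.get_calibration("scene")
for p in [(504.4,265.4,101.9),(504.4,290.4,101.9),(504.4,240.4,101.9)]:
    q=(proj(cs,np.array(p))-[315,150]+.5)*5.4-.5;print(q);cv2.circle(z,tuple(int(i) for i in q),3,(0,0,255),-1)
cv2.imwrite("pics/z1b.png",z)
E
```

```text
[324.24284091 332.90037063]
[384.84198829 354.51337787]
[264.93738694 311.74876601]
```

View pics/z1b.png

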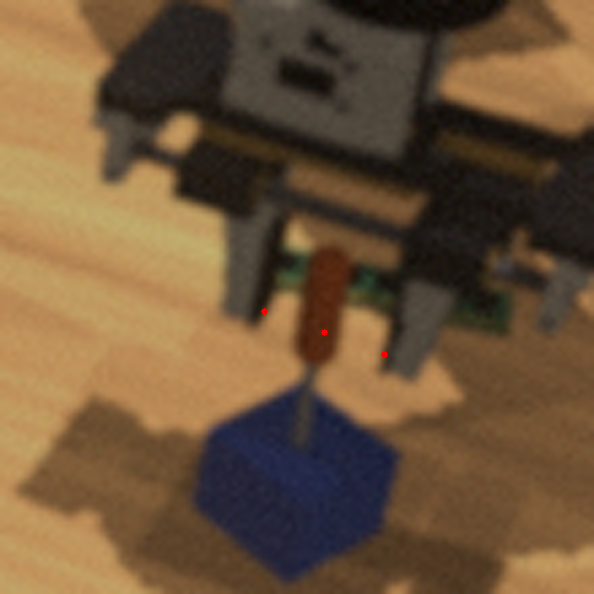

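```bash
python3 - <<'E'
from plant import bot
from h import *
np.set_printoptions(precision=2,suppress=True)
def st():
    s=bot.read_state();print(s["t"],s["tcp_pos"],s["contact_force"],s["moment"],s["width"])
st();bot.move_gripper(24,force=5);st()
bot.move_gripper(10,force=5);st()
cv2.imwrite("pics/scene2.png",bot.camera("scene")[:,:,::-1])
b=cv2.imread("pics/scene2.png")[150:260,315:425]
cv2.imwrite("pics/z2.png",cv2.resize(b,None,fx=5.4,fy=5.4,interpolation=2))
E
```

```text
5.5667 [504.42 265.38 101.86] [0.97 0.76 0.74] [-0.   -0.03 -0.02] 50.12743941762099
6.2417 [503.97 265.   100.94] [0.24 0.4  0.36] [-0.01 -0.    0.04] 24.13951624676828
6.5333 [503.99 264.95 100.95] [ 0.45 -0.16 -0.32] [-0.14 -0.05  0.03] 17.549845146906392
```

View pics/z2.png

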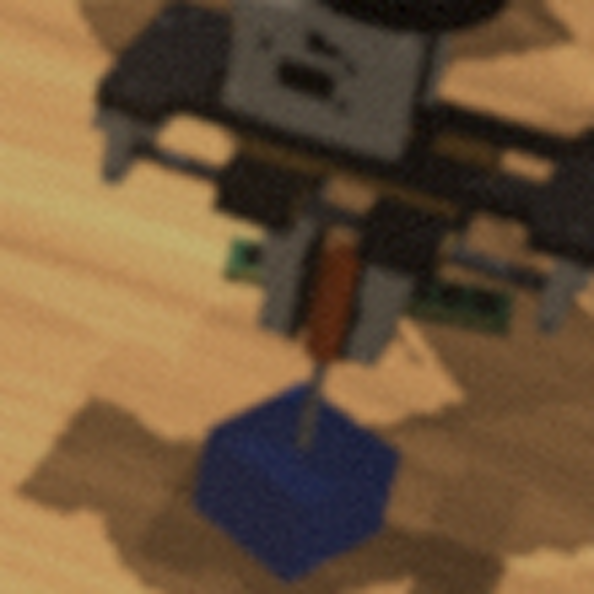

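```bash
cat >> h.py <<'E'
def st(bot,m=""):
    s=bot.read_state();print(m,round(s["t"],2),s["tcp_pos"],s["contact_force"],s["moment"],round(s["width"],2));return s
def snap(bot,name,x0,y0,x1,y1,k):
    im=bot.camera("scene")[:,:,::-1];cv2.imwrite(f"pics/{name}_raw.png",im)
    z=cv2.resize(im[y0:y1,x0:x1],None,fx=k,fy=k,interpolation=2);cv2.imwrite(f"pics/{name}.png",z)
E
python3 - <<'E'
from plant import bot
from h import *
np.set_printoptions(precision=2,suppress=True)
bot.move_gripper(26);bot.line_to([506.5,264.5,101],velocity=60)
bot.move_gripper(10,force=10);st(bot)
bot.move_gripper(10,force=40);st(bot)
bot.line_to([506.5,264.5,180],velocity=100)
st(bot);snap(bot,"lift",315,130,425,240,5.4)
E
```

```text
7.59 [506.47 264.46 100.96] [ 0.86  0.07 -0.89] [-0.07 -0.13  0.03] 17.95
 7.81 [506.49 264.51 101.  ] [0.21 0.28 0.38] [-0.06 -0.1   0.  ] 17.31
 8.75 [506.11 264.19 179.31] [ 0.05 -0.18 -1.14] [-0.06 -0.08 -0.01] 17.16
```

View pics/lift.png

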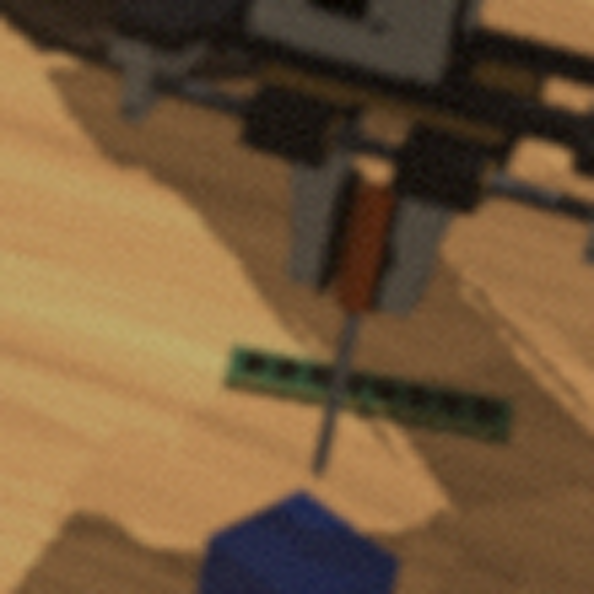

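The pin is lifted. Its tip is at (318,470) in the zoom and the bottom of the handle is near (356,308). I check the tilt and offset against the calibration.

```bash
python3 - <<'E'
from plant import bot
from h import *
np.set_printoptions(precision=2,suppress=True)
cs=bot.get_calibration("scene")
f=lambda q:(315+(q[0]+.5)/5.4-.5,130+(q[1]+.5)/5.4-.5)
g=lambda p:(proj(cs,np.array(p))-[315,130]+.5)*5.4-.5
for z in(84,169,219):print(z,g((506.3,264.3,z)))
print(onz(cs,*f((318,472)),84),onz(cs,*f((356,308)),169))
im=cv2.imread("pics/lift_raw.png");h=cv2.cvtColor(im,cv2.COLOR_BGR2HSV)
b=cv2.inRange(h,(0,150,60),(14,255,255));b[:,:370]=0;b[:,400:]=0;b[:150]=0;b[190:]=0
n,l,s,c=cv2.connectedComponentsWithStats(b);print(s[1:],c[1:])
for i in range(1,n):
  if s[i,4]>30:
    m=cv2.fitLine(np.argwhere(l==i)[:,::-1].astype(np.float32),2,0,.01,.01).ravel();print(m[:2],m[2:])
    t=np.array(g((506.3,264.3,219)))-g((506.3,264.3,84));print("vertical dir",t/np.hypot(*t))
E
```

```text
84 [312.51 476.72]
169 [349.35 307.05]
219 [373.03 197.95]
[502.28 265.14  84.  ] [505.52 266.66 169.  ]
[[389 151   1   1   1]
 [376 163  12  25 149]] [[389.   151.  ]
 [381.95 175.87]]
[ 0.22 -0.97] [381.95 175.87]
vertical dir [ 0.21 -0.98]
```

```bash
cat >> h.py <<'E'
T=np.array([[527.19,41.73],[552.94,-19.34],[473.86,-52.54],[448.3,8.58]])
_L=((T[0]-T[3])+(T[1]-T[2]));_L/=np.linalg.norm(_L)   # long (88)
_S=((T[0]-T[1])+(T[3]-T[2]));_S/=np.linalg.norm(_S)
_a=np.arctan2(_L[1],_L[0])+ (np.arctan2(_S[1],_S[0])-np.pi/2-np.arctan2(_L[1],_L[0]))/2
L=np.array([np.cos(_a),np.sin(_a)]);S=np.array([-L[1],L[0]])
OFF=np.array([44*L+34*S,44*L-34*S,-44*L-34*S,-44*L+34*S]) # T0 front-left(+y),T1,T2,T3
E
python3 - <<'E'
from plant import bot
from h import *
np.set_printoptions(precision=2,suppress=True)
print(np.degrees(_a) if 0 else L,S,OFF)
C=np.array([508,-3.])
D=[0,1,0,0]
p=C+OFF[0]
bot.line_to([*p,190],velocity=200,ori=D)
s=st(bot)
print(p);snap(bot,"t0",215,130,325,240,5.4)
E
```

```text
[0.92 0.39] [-0.39  0.92] [[ 27.4   48.38]
 [ 53.73 -14.31]
 [-27.4  -48.38]
 [-53.73  14.31]]
 10.06 [535.34  45.87 189.92] [-0.1   0.07 -0.75] [-0.04 -0.03 -0.04] 17.2
[535.4   45.38]
```

View pics/t0.png

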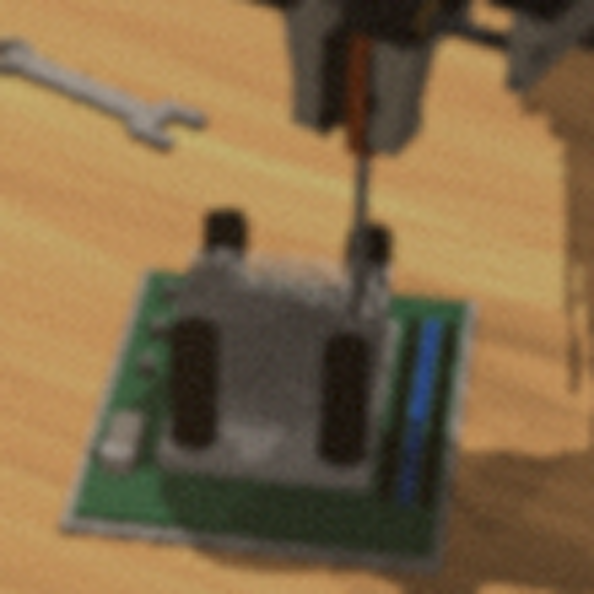

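```bash
python3 - <<'E'
from h import *
im=cv2.imread("pics/t0_raw.png")
z=cv2.resize(im[180:225,240:300],None,fx=13,fy=13,interpolation=2)
z=cv2.convertScaleAbs(z,alpha=1.8)
cv2.imwrite("pics/t0z.png",z)
E
```

```text
(no output)
```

View pics/t0z.png

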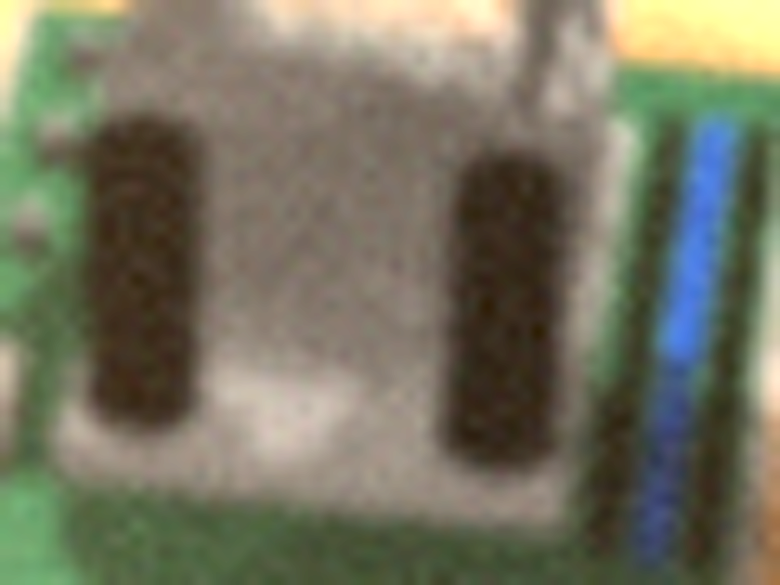

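```bash
python3 - <<'E'
from plant import bot
from h import *
np.set_printoptions(precision=2,suppress=True)
cs=bot.get_calibration("scene")
f=lambda u,v:(240+(u+.5)/13-.5,180+(v+.5)/13-.5)
tip=onz(cs,*f(525,118),93.9);m=onz(cs,*f(510,186),78);m1=onz(cs,*f(147,150),78)
print(tip,m,m-tip,m1,m1-m,OFF[1]-OFF[0])
E
```

```text
[533.53  47.39  93.9 ] [533.97  45.23  78.  ] [  0.44  -2.17 -15.9 ] [560.09 -15.95  78.  ] [ 26.12 -61.17   0.  ] [ 26.33 -62.7 ]
```

```bash
cat >> h.py <<'E'
G=96.
def fz(bot):
    s=bot.read_state();return s["contact_force"],s["tcp_pos"][2]-G,s["t"]
def down(bot,p,z0,z1,step,thr=5.,v=40,base=None):
    """step tip from z0 to z1; stop when the force deviates by thr. returns (hit,tipz,force)"""
    z=z0
    while z>z1:
        z=max(z1,z-step);bot.line_to([p[0],p[1],z+G],velocity=v)
        f,tz,t=fz(bot);d=f-base
        if np.linalg.norm(d)>thr:return True,tz,d,t
    return False,tz,d,t
E
python3 - <<'E'
from plant import bot
from h import *
np.set_printoptions(precision=2,suppress=True)
p=np.array([535.8,43.6])
bot.line_to([*p,180],velocity=60);bot.pause(.15)
b=fz(bot)[0];print(b)
r=down(bot,p,84,66,2,base=b);print(r)
st(bot)
snap(bot,"p0",215,130,325,240,5.4)
E
```

```text
[-0.7   0.13 -0.06]
(False, np.float64(65.8518414497587), array([-0.06, -0.44, -0.89]), 12.825)
 12.82 [535.72  43.58 161.85] [-0.76 -0.31 -0.95] [ 0.05 -0.04 -0.03] 16.67
```

View pics/p0.png

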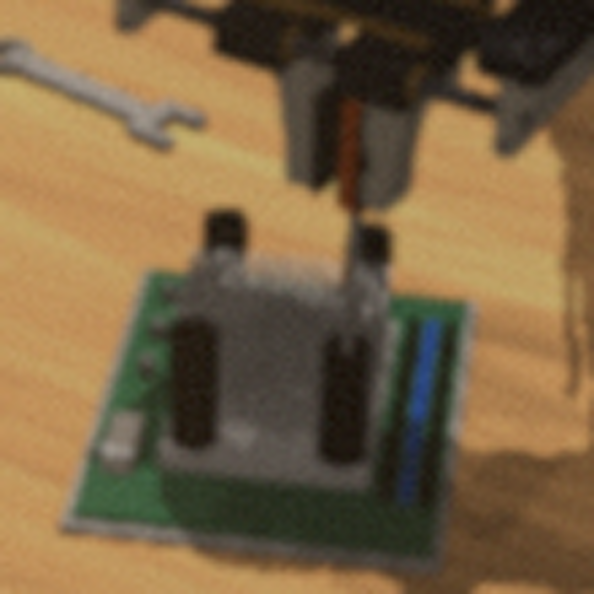

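The shank has gone into the tower mouth near (348,345) without contact, so I keep feeling downward.

```bash
python3 - <<'E'
from plant import bot
from h import *
np.set_printoptions(precision=2,suppress=True)
p=np.array([535.8,43.6]);b=np.array([-.7,.1,-.5])
r=down(bot,p,66,54,4,base=b);print(r)
if not r[0]:
    r=down(bot,p,54,34,2,base=b);print(r)
st(bot)
E
```

```text
(False, np.float64(53.693764219431785), array([ 0.94, -0.72,  0.56]), 13.625)
(True, np.float64(39.13506923033967), array([-0.87, -0.03,  8.06]), 15.625)
 15.62 [536.6   43.66 135.14] [-1.57  0.07  7.56] [-0.06  0.62  0.01] 16.9
```

Tower at front-left: firm stop at about 39 mm depth, so it holds a screw. Next tower.

```bash
python3 - <<'E'
from plant import bot
from h import *
np.set_printoptions(precision=2,suppress=True)
p=np.array([535.8,43.6])
bot.line_to([*p,88+G],velocity=120)
p=p+[26.3,-62.4];bot.line_to([*p,88+G],velocity=120);bot.line_to([*p,82+G],velocity=60);bot.pause(.15)
b=fz(bot)[0];print(b)
r=down(bot,p,82,66,2,base=b);print(r)
if not r[0]:
    r=down(bot,p,66,54,4,base=b)
    if not r[0]: r=down(bot,p,54,34,2,base=b)
    print(r)
st(bot)
E
```

```text
[-0.12 -0.59 -0.32]
(False, np.float64(65.83850405553423), array([ 0.83,  0.79, -0.8 ]), 19.3083)
(False, np.float64(33.8603968326623), array([1.12, 0.5 , 0.32]), 22.5583)
 22.56 [561.98 -18.83 129.86] [ 1.   -0.09 -0.  ] [-0.02  0.03 -0.01] 16.87
```

At 44 mm depth there is still no contact. I check by picture that the pin is really inside the bore.

```bash
python3 - <<'E'
from plant import bot
from h import *
np.set_printoptions(precision=2,suppress=True)
p=np.array([562.1,-18.8]);b=np.array([.3,-.2,-.3])
r=down(bot,p,34,22,4,base=b);print(r)
if not r[0]: r=down(bot,p,22,15,1,base=b,v=20);print(r)
st(bot);snap(bot,"p1",215,130,325,240,5.4)
E
```

```text
(False, np.float64(21.678504318289825), array([-0.88, -0.27, -0.24]), 23.3083)
(True, np.float64(17.071502561236542), array([-2.12, -0.23, 10.  ]), 24.8083)
 24.81 [562.83 -18.8  113.07] [-1.82 -0.43  9.7 ] [-0.03  0.57 -0.01] 16.69
```

View pics/p1.png

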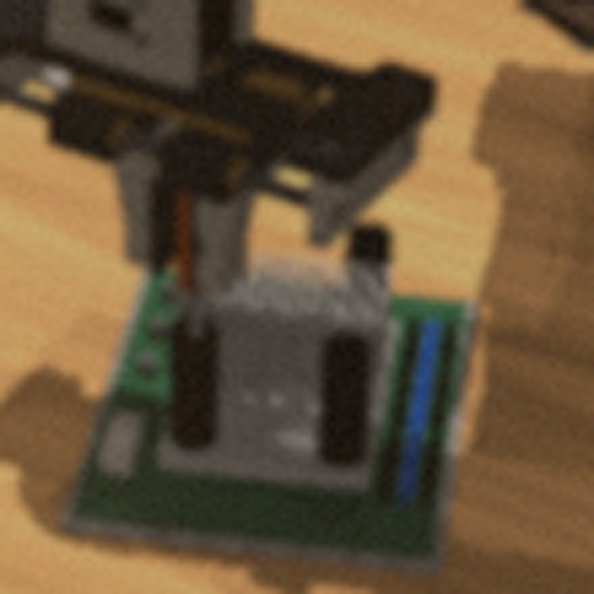

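The pin is in the front-right tower with its tip on the bottom (about 61 mm depth by the arm, 10 N contact). I release it and retreat.

```bash
python3 - <<'E'
from plant import bot
from h import *
np.set_printoptions(precision=2,suppress=True)
bot.move_gripper(40,force=10);s=st(bot)
p=s["tcp_pos"]
bot.line_to([p[0],p[1],200],velocity=120)
bot.line_to([430,-150,260],velocity=250)
s=st(bot);snap(bot,"end",215,130,325,240,5.4)
t=bot.camera("top")[:,:,::-1];cv2.imwrite("pics/endtop.png",t)
sc=cv2.imread("pics/end_raw.png");cv2.imwrite("pics/endall.png",np.vstack([sc,t])[:,:] if 0 else cv2.resize(np.hstack([sc,t]),(800,300)))
E
```

```text
25.5 [562.07 -18.78 111.92] [-0.16  1.04  1.  ] [ 0.03 -0.01  0.03] 40.04
 27.32 [ 430.32 -149.69  259.48] [ 0.35 -0.03 -1.3 ] [ 0.09 -0.08 -0.04] 40.16
```

View pics/end.png

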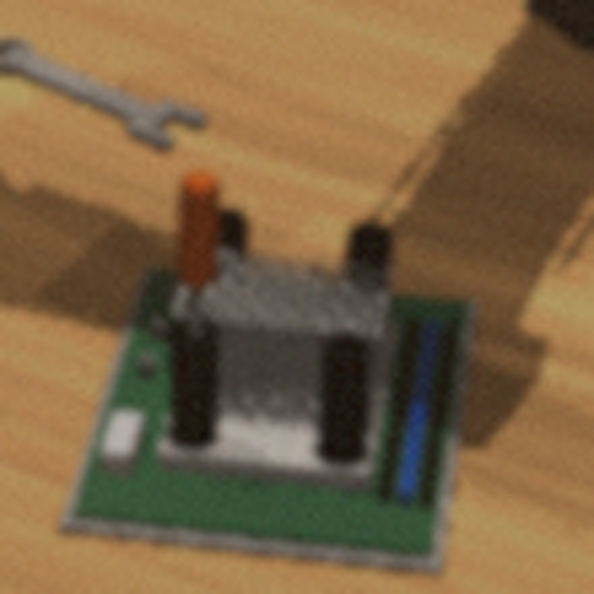

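View pics/endall.png

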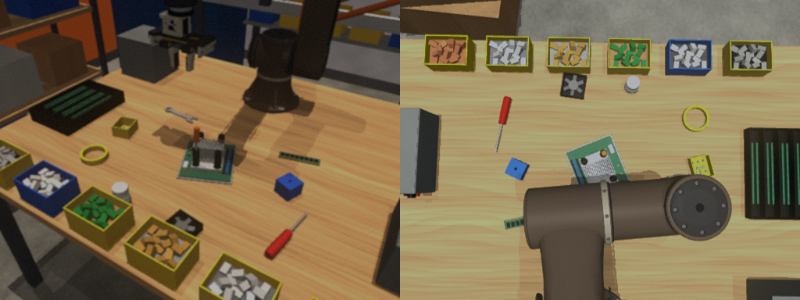

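The pin stands upright in the front-right tower. The handle runs from (200,182) to (198,275), and the mouth is at about (195,322). That makes the gap under the handle about 25 mm, as expected when fully down. Loose items look unmoved, so I hand in.

```bash
python3 - <<'E'
from plant import bot
print(bot.close_job(),bot.read_state()["t"])
E
```

```text
the job is handed in; nothing more can be done
the job is handed in; nothing more can be done
```

The feeler pin is standing fully down in the empty tower, and I handed the job in at about 27 s.

- **Feeling the towers:** I kept hold of the pin throughout. The first tower I tried (front-left, +x/+y side) stopped it firmly at about 39 mm, so it holds a screw. The second (front-right, near x 562, y −19) let it down freely to about 61 mm, where it met the bottom with about 10 N. I let go only there. I did not probe the other two, since only one tower is empty.
- **Last checks:** The final picture shows the pin upright with about 25 mm between the handle and the tower mouth, which is what fully down should look like. The arm is clear and its force readings are near zero. The loose things I could see look unmoved. The arm hid most of the memory module in the final top view, but the scene view shows it in place.
- **One disagreement:** The two cameras placed the board and pin about 7 mm apart in x. I went with the scene camera, corrected by where the pin tip and tower mouth appeared in the same picture. Both insertions then went in without touching the rim.
- **Depth readings:** Both came out about 1 mm deeper than the stated depths, which fits the uncertainty in where I gripped the pin.

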